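# Flip open the tea box and the sugar box

## Robot

A 6-joint arm with a two-finger parallel gripper is mounted at the origin on a cart in front of the work surface, level with it; the furniture and walls round the work are solid. World frame = base frame: x ahead of the robot, y to its left, z up, the work surface at z = 0. Lengths are in m, angles in rad, forces in N, time in s.
With the tool pointing down it reaches from about 0.35 to 0.975 m from the base axis. Payload 7.1 kg.
Tool frame: the origin (TCP) lies midway between the tips of the shut fingers; the grasp point (between the pads) lies 19 mm behind it; z points along the fingers, y is the line along which they close (so a half turn about z gives the same grasp; the last joint's range is limited). The gripper opens to 88 mm and grips with 3 to 60 N. Pads are 20 mm wide; open, the fingers measure 115 mm over their backs; the gripper's body (75 mm by 178 mm) begins 61 mm behind the grasp point.
Start: joints at [-1.351, 0.423, 1.63, -0, 1.089, -0.019], TCP at [0.148, -0.607, 0.223] pointing down, gripper open.
Joint ranges: [-3, 3], [-0.9, 2.11], [0.09, 2.58], [-1.31, 4.45], [0.11, 2.69], [-2.54, 2.54]. Speed limits (rad/s): [2.39, 2.39, 3.01, 3.14, 3.14, 3.14].

## Interface

Orientations are given as a 3x3 rotation matrix whose columns are the frame's x, y, z axes.
In Python, from cell import observe, imaging, job, models gives the robot as it stands. The module is installed in compiled form; this text tells all that it offers.
- The arm moves only by the tool drive_tool, never from a script. Its argument "motion" is a list of rows, each a list of 7 numbers: the opening, from -1 (shut) to 1 (fully open), so that 0 is half open, then the shift along the tool's x, y, z in mm, then the turn, a rotation vector about the tool's x, y, z in rad. A call has 1 to 10 rows; each row shifts and turns the commanded pose from where the row before left it, along the tool's axes as they then stand; what a row does not reach is not made up. A row lasts 1/10 s, in which the tool goes at most 50 mm and 8.59 degrees, less where a joint would pass 70% of its speed; a pose out of reach is approached as far as the arm can. A call with a gripper value outside its range is refused whole. The fingers move at their own pace and stop on an object; "newtons" is the grip in N (left out, the last holds). Time passes only in rows, so rows that do not move let the fingers close. It gives the time, the measured TCP pose, the force, the opening and the grip force at its end, in the units of the state.
- observe(): the state, without advancing time (a new reading comes with each control period).
- imaging.camera(name): name is "scene" or "top" or "wrist"; returns the picture (384x512x3 uint8, blue, green, red); there is no depth.
- imaging.get_calibration(name): a dict with "fx", "fy", "cx", "cy" (pixels), "extrinsics" (4x4, takes a point from camera to world coordinates). Camera axes: x right, y up, looking along -z (the intrinsics and any distortion apply to the point x, -y, -z); pixel columns grow to the right and rows downward; lengths in m; the calibration is good to about 2 mm. A picture is of the moment at which its call begins: read the wrist's pose just before it. get_calibration takes no time and is no camera call; for the wrist camera it gives the pose at the moment of the call.
- job.close_job(): hands the job in; it is judged then, once.
Trained networks look in the newest picture that a camera, given by its name, has taken for a name from the list of things; names that differ only in an ending like _2 or _b are one class to them, and where a whole thing is asked for, a point or a joint stands for the part that bears it (a point fixed in the world has none). Each returns a list of dicts, best first, with "p" (0 to 1); they miss things now and then, are a little off and sometimes report something else, mostly with a low value. They report only what shows in the picture. A call takes as long as a camera call.
- models.regions_of(name, camera): "pixels" (384x512 bool, what is visible of it) and "at" ([column, row] in pixels, amid what is visible of it).
The state is a dict: "time_s": time; "q": joint angles; "joint_vel": joint speeds; "joint_torque": joint torques, N m; "tcp_pos": TCP position; "orientation": TCP orientation; "force": force on the tool from outside, world axes, zero at the start; "moment": the same for the moment, N m; "finger_gap": opening from 0.0 (shut) to 1.0 (fully open); "grip_force": force on a finger pad.
Only numpy, scipy, OpenCV 4.12 (cv2) and the standard library are available. Lean on these libraries where they do the work, as an engineer would, in place of code of your own. Each camera call takes 0.05 s, during which the arm holds its last target. There are 200 camera calls.

## Task

Open the two wooden boxes for the tea round: first flip up the lid of the wide low box by pushing a fingertip up under its overhanging lip, and on over past upright until it leans back and stays open by itself, then do the same with the narrow tall box. Push gently and pinch or lift nothing: both boxes stay standing where they are, and so do the things around them.

Things in the scene. Friction and masses are not known exactly. Their poses are not given: they have to be found in the camera images.
- wide_box: the wide, low wooden box with a hinged wooden lid. 110 mm deep (x), 190 mm wide (y), 85 mm high without the lid; loose on the worktop, 0.6 to 1 kg, so a hard push shifts or tips it. Origin: centre of its underside; z up, x level from the lip side to the hinge side, y along the hinge. It stands to the left; its lip faces to the right (towards the other box, within 0.3 rad) and its lid opens to the left.
- wide_lid (a joint): angle of the wide box's lid in rad: 0 shut, grows as it opens, 1.57 upright, stop at 1.9 leaning back. Almost frictionless hinge without spring: let go below about 1.5 it falls shut, above about 1.6 it falls back onto its stop and stays. The lid weighs 0.12 kg: under 1 N at the lip opens it.
- wide_lip (a point): middle of the lower free edge of the wide box's lid. The lid, 8 mm thick and 190 mm wide, overhangs the box wall below it by 22 mm over its whole width; shut, its underside is 85 mm above the worktop, with free space below the overhang. This point is 132 mm from the hinge axis and turns with the lid; x points from here to the hinge in the lid's plane, z out of the lid's top.
- wide_hinge (a point): middle of the wide box's hinge axis, 55 mm behind the box's centre and 85 mm above its underside (the height of the shut lid's underside); fixed to the box, axes as the box's (y along the hinge).
- tall_box: the narrow, tall wooden box with a hinged wooden lid. 100 mm deep (x), 120 mm wide (y), 125 mm high without the lid; loose on the worktop, 0.6 to 1 kg, so a hard push shifts or tips it. Origin: centre of its underside; z up, x level from the lip side to the hinge side, y along the hinge. It stands to the right; its lip faces to the left (towards the other box, within 0.3 rad) and its lid opens to the right.
- tall_lid (a joint): angle of the tall box's lid in rad: 0 shut, grows as it opens, 1.57 upright, stop at 1.9 leaning back. Almost frictionless hinge without spring: let go below about 1.5 it falls shut, above about 1.6 it falls back onto its stop and stays. The lid weighs 0.12 kg: under 1 N at the lip opens it.
- tall_lip (a point): middle of the lower free edge of the tall box's lid. The lid, 8 mm thick and 120 mm wide, overhangs the box wall below it by 22 mm over its whole width; shut, its underside is 125 mm above the worktop, with free space below the overhang. This point is 122 mm from the hinge axis and turns with the lid; x points from here to the hinge in the lid's plane, z out of the lid's top.
- tall_hinge (a point): middle of the tall box's hinge axis, 50 mm behind the box's centre and 125 mm above its underside (the height of the shut lid's underside); fixed to the box, axes as the box's (y along the hinge).
- tape_roll: short white cardboard-cored roll of tape standing on its flat side, 86 mm across, 50 mm high; a bystander. Origin: centre of its underside.
- short_tin: short food tin, 75 mm across, 58 mm high; a bystander. Origin: centre of its underside.
- mug: pale mug, 82 x 114 x 91 mm; a bystander. Origin: centre of its underside.
- dip_pot: small clear shallow tub, 64 x 86 x 26 mm; a bystander. Origin: centre of its underside.
- teaspoon: metal teaspoon lying flat, 130 x 27 x 11 mm; a bystander. Origin: centre of its underside.
- softener: tall dark pink bottle, 61 x 92 x 290 mm; a bystander. Origin: centre of its underside.

How it is judged:
By the outcome, as a careful person would: the job done as asked, in the order asked, and still so for the second after the job is handed in, with the robot touching nothing.
It also fails if it takes over 62 s, if anything falls off the work surface, if the arm or the gripper's body presses on something with over 40 N, if the wrist force passes 120 N, or if a joint passes its speed limit or range.

## Working session

There is one attempt and no reset: what is moved stays moved. The work goes in short steps, Python scripts to look and compute and a tool call to move; the robot and the scene stay as the last step left them, time stands still between calls to the robot, and variables do not carry over. Pictures are saved under pics/ and viewed, at most 10 in all, crops included, and the job is handed in when it is done.

Besides the shell and the picture viewer there is one more tool, called after "Request:" as a command line: name --pt "numbers of a row" for each row, then --argument value for the rest. drive_tool: Moves the arm, as the interface text tells. Its arguments: {"type":"object","properties":{"motion":{"type":"array","items":{"type":"array","items":{"type":"number"}}},"newtons":{"type":"number"}},"required":["motion"]}

```bash
mkdir -p pics
python3 - <<'E'
from cell import observe, imaging, job, models
import cv2, numpy as np
s=observe();print(s['time_s'],s['tcp_pos'],s['orientation'])
ims=[]
for c in("scene","top"):
    im=imaging.camera(c);cv2.imwrite(f'pics/{c}0.png',im)
    k=imaging.get_calibration(c);print(c,{a:(np.round(b,3).tolist()) for a,b in k.items()})
    for n in("wide_box","wide_lid","tall_box","tall_lid","softener","mug"):
        r=models.regions_of(n,c)
        for d in r[:1]: 
            ys,xs=np.nonzero(d["pixels"]);print(c,n,round(d["p"],2),d["at"],xs.min(),xs.max(),ys.min(),ys.max())
            pts=cv2.boxPoints(cv2.minAreaRect(np.c_[xs,ys].astype(np.float32)));print(pts.round(1).tolist())
E
```

```text
0.0 [ 0.14773717 -0.60670089  0.22189334] [[ 9.71629468e-01  2.36508069e-01 -3.31894015e-04]
 [ 2.36508299e-01 -9.71628288e-01  1.51461102e-03]
 [ 3.57401149e-05 -1.55013639e-03 -9.99998798e-01]]
scene {'fx': 452.292, 'fy': 452.292, 'cx': 259.312, 'cy': 191.238, 'extrinsics': [[0.879, 0.37, -0.3, -0.007], [-0.476, 0.656, -0.586, -1.02], [-0.02, 0.658, 0.753, 1.384], [0.0, 0.0, 0.0, 1.0]]}
scene wide_box 0.82 [227.7, 168.6] 202 254 146 188
[[199.39999389648438, 156.10000610351562], [248.0, 142.8000030517578], [257.3999938964844, 177.39999389648438], [208.8000030517578, 190.60000610351562]]
scene wide_lid 0.84 [226.9, 163.0] 202 254 147 179
[[201.10000610351562, 156.10000610351562], [249.1999969482422, 144.39999389648438], [255.0, 168.3000030517578], [206.89999389648438, 180.0]]
scene tall_box 0.82 [282.5, 242.1] 260 306 214 273
[[252.0, 231.1999969482422], [292.5, 210.0], [315.3999938964844, 254.0], [275.0, 275.1000061035156]]
scene tall_lid 0.6 [285.3, 241.3] 260 307 214 272
[[251.10000610351562, 232.39999389648438], [292.1000061035156, 209.89999389648438], [315.6000061035156, 252.60
[... 984 characters left out ...]
1
[[300.6000061035156, 183.1999969482422], [339.0, 180.60000610351562], [341.6000061035156, 219.39999389648438], [303.20001220703125, 222.0]]
top tall_lid 0.87 [319.9, 198.4] 300 340 181 218
[[299.6000061035156, 182.6999969482422], [337.70001220703125, 179.89999389648438], [340.5, 217.3000030517578], [302.3999938964844, 220.10000610351562]]
top softener 0.73 [106.8, 186.0] 81 133 169 199
[[77.0999984741211, 179.39999389648438], [84.5, 163.5], [136.10000610351562, 187.3000030517578], [128.8000030517578, 203.1999969482422]]
top mug 0.72 [390.8, 179.0] 375 411 166 192
[[371.0, 179.3000030517578], [398.20001220703125, 158.89999389648438], [412.20001220703125, 177.60000610351562], [385.0, 198.0]]
```

View pics/scene0.png

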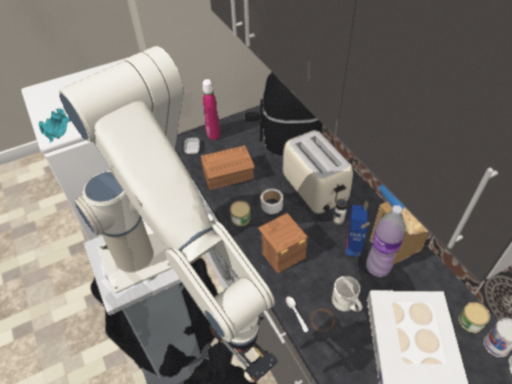

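View pics/top0.png

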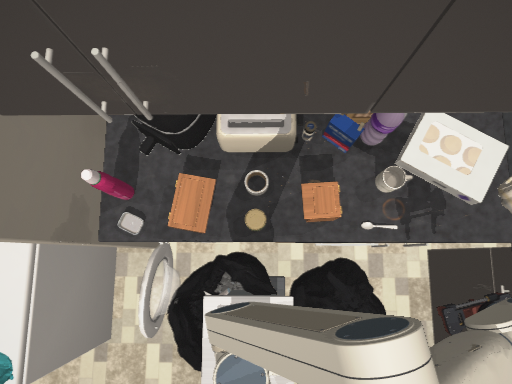

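```bash
cat > h.py <<'E'
import numpy as np, cv2
from cell import observe, imaging, models
from scipy.optimize import minimize
D={'wide':(.110,.190,.085),'tall':(.100,.120,.125)}
def proj(k,P):
    E=np.array(k['extrinsics']);c=(np.asarray(P)-E[:3,3])@E[:3,:3]
    return np.c_[k['cx']+k['fx']*c[:,0]/-c[:,2],k['cy']-k['fy']*c[:,1]/-c[:,2]]
def ray(k,u,v,z):
    E=np.array(k['extrinsics']);d=E[:3,:3]@np.array([(u-k['cx'])/k['fx'],-(v-k['cy'])/k['fy'],-1]);o=E[:3,3]
    return o+d*(z-o[2])/d[2]
def bx(x0,x1,w,z0,z1): return np.array([[x,y,z] for x in(x0,x1) for y in(-w/2,w/2) for z in(z0,z1)])
def world(p,P):
    c,s=np.cos(p[2]),np.sin(p[2]);return P@np.array([[c,-s,0],[s,c,0],[0,0,1]]).T+[p[0],p[1],0]
def sil(k,p,n,S=4):
    d,w,h=D[n];m=np.zeros((384*S,512*S),np.uint8)
    for B in(bx(-d/2,d/2,w,0,h),bx(-d/2-.022,d/2,w,h,h+.008)):
        q=(proj(k,world(p,B))+.5)*S
        cv2.fillConvexPoly(m,cv2.convexHull(q.round().astype(np.int32)),1)
    return cv2.resize(m.astype(np.float32),(512,384),interpolation=cv2.INTER_AREA)
def fit(n,p0,obs):
    f=lambda p:sum(np.abs(sil(k,p,n)-m).sum()/m.sum() for k,m in obs)
    best=None
    for dy in(-.15,0,.15):
        p=np.array(p0)+[0,0,dy]
        r=minimize(f,p,method='Nelder-Mead',options=dict(initial_simplex=p+np.array([[0,0,0],[.03,0,0],[0,.03,0],[0,0,.15]]),xatol=1e-4,fatol=1e-4))
        if best is None or r.fun<best.fun:best=r
    return best
E
python3 - <<'E'
from h import *
K={};
for c in("scene","top"): imaging.camera(c);K[c]=imaging.get_calibration(c)
for n in D:
    o=[]
    for c in K:
        m=np.zeros((384,512),bool)
        for q in('_box','_lid'):
            r=models.regions_of(n+q,c)
            if r:m|=r[0]['pixels']
        o.append((K[c],m.astype(np.float32)))
    ys,xs=np.nonzero(o[1][1]);c0=ray(K['top'],xs.mean(),ys.mean(),.06)
    p0=[c0[0],c0[1],np.pi/2 if n=='wide' else -np.pi/2]
    for ob in(o,o[:1],o[1:]):
        r=fit(n,p0,ob);print(n,r.x.round(4),round(r.fun,3))
for n,h in(('tape_roll',.05),('short_tin',.058),('mug',.09),('teaspoon',.005),('dip_pot',.02),('softener',.0)):
    for c in K:
        r=models.regions_of(n,c)
        if r: print(n,c,round(r[0]['p'],2),r[0]['at'],ray(K[c],*r[0]['at'],h*.7).round(3))
E
```

```text
wide [0.475  0.2033 1.3888] 0.518
wide [0.4914 0.2489 1.307 ] 0.442
wide [0.4747 0.2024 1.3871] 0.035
tall [ 0.4755 -0.256  -1.499 ] 0.087
tall [ 0.4749 -0.2569 -1.5065] 0.047
tall [ 0.4753 -0.2556 -1.5011] 0.039
tape_roll scene 0.69 [269.5, 201.0] [ 0.541 -0.035  0.035]
tape_roll top 0.84 [255.8, 174.4] [ 0.581 -0.029  0.035]
short_tin scene 0.7 [238.3, 212.5] [ 0.408 -0.03   0.041]
short_tin top 0.94 [254.3, 215.8] [ 0.429 -0.024  0.041]
mug scene 0.81 [345.6, 293.1] [ 0.554 -0.513  0.063]
mug top 0.77 [391.7, 180.8] [ 0.55  -0.508  0.063]
teaspoon top 0.51 [370.9, 224.7] [ 0.401 -0.446  0.004]
dip_pot scene 0.45 [189.1, 145.2] [0.397 0.437 0.014]
dip_pot top 0.7 [129.7, 224.2] [0.401 0.431 0.014]
softener scene 0.85 [208.3, 110.6] [0.576 0.632 0.   ]
softener top 0.62 [107.5, 184.8] [0.55  0.529 0.   ]
```

Run:
```python
from h import *
out=[]
for c,(u,v) in(("scene",(170,120)),("top",(140,120))):
    im=cv2.imread(f'pics/{c}0.png');k=imaging.get_calibration(c)
    im=cv2.resize(im,None,fx=3,fy=3,interpolation=cv2.INTER_CUBIC)
    for n,p in(('wide',(.4747,.2024,1.387)),('tall',(.4753,-.2556,-1.501))):
        d,w,h=D[n]
        for B,col in((bx(-d/2,d/2,w,0,h),(0,255,0)),(bx(-d/2-.022,d/2,w,h,h+.008),(255,255,0))):
            q=(proj(k,world(p,B))*3+1).astype(int)
            for i in range(8):
                for j in range(i):
                    if bin(i^j).count('1')==1: cv2.line(im,q[i].tolist(),q[j].tolist(),col,1)
    out.append(im[v*3:v*3+480 if c=='scene' else v*3+390,u*3:u*3+(450 if c=='scene' else 630)])
cv2.imwrite('pics/o1.png',out[0]);cv2.imwrite('pics/o2.png',out[1])
```

```text
(no output)
```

View pics/o1.png

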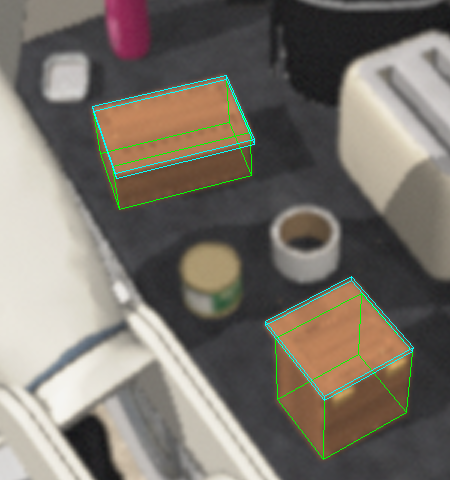

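View pics/o2.png

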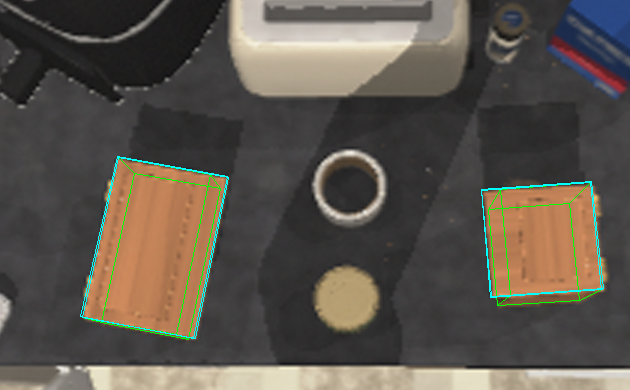

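The overlay fits both boxes well: the wide lid spans about (100–250, 80–175) in the scene crop, and the tall lid about (265–412, 280–398). Tape and tin stand in the gap between them. I'll tilt the shut fingers sideways about tool y and come in from that gap.

Request:
drive_tool --pt "-1 0 0 -12 0 0 -0.1435" --pt "-1 0 0 -12 0 0 -0.1435" --pt "-1 0 0 -12 0 0 -0.1435" --pt "-1 0 0 -12 0 0 -0.1435" --pt "-1 0 0 -12 0 0 -0.1435" --pt "-1 0 0 -12 0 0 -0.1435" --pt "-1 0 0 -12 0 0 -0.1435" --pt "-1 0 0 -12 0 0 -0.1435"

```text
time_s: 2.6
tcp_pos: [0.1478, -0.6072, 0.3192]
orientation: [[0.177, 0.984, 0.0], [0.984, -0.177, -0.0], [0.0, 0.0, -1.0]]
force: [-0.6, -0.2, 0.6]
finger_gap: 0.312
grip_force: 0.0
```

Request:
drive_tool --pt "-1 39 10 0 0 0 0" --pt "-1 39 10 0 0 0 0" --pt "-1 39 10 0 0 0 0" --pt "-1 39 10 0 0 0 0" --pt "-1 39 10 0 0 0 0" --pt "-1 39 10 0 0 0 0" --pt "-1 39 10 0 0 0 0" --pt "-1 39 10 0 0 0 0" --pt "-1 39 10 0 0 0 0" --pt "-1 39 10 0 0 0 0"

```text
time_s: 3.6
tcp_pos: [0.3179, -0.2407, 0.3189]
orientation: [[0.183, 0.983, 0.001], [0.983, -0.183, -0.0], [-0.0, 0.001, -1.0]]
force: [0.5, -0.6, 1.2]
finger_gap: 0.003
grip_force: 0.0
```

Request:
drive_tool --pt "-1 39 9 0 0 0 0" --pt "-1 39 9 0 0 0 0" --pt "-1 39 9 0 0 0 0" --pt "-1 39 9 0 0 0 0" --pt "-1 39 9 0 0 0 0" --pt "-1 39 9 0 0 0 0" --pt "-1 39 9 0 0 0 0" --pt "-1 39 9 0 0 0 0"

```text
time_s: 4.4
tcp_pos: [0.4458, 0.0532, 0.319]
orientation: [[0.183, 0.983, 0.001], [0.983, -0.183, -0.0], [0.0, 0.001, -1.0]]
force: [0.4, -0.8, 0.1]
finger_gap: 0.007
grip_force: 0.0
```

Request:
drive_tool --pt "-1 0 0 0 0 0.14 0" --pt "-1 0 0 0 0 0.14 0" --pt "-1 0 0 0 0 0.14 0" --pt "-1 0 0 0 0 0.14 0" --pt "-1 0 0 0 0 0.14 0" --pt "-1 0 0 0 0 0.14 0" --pt "-1 0 0 0 0 0.035 0" --pt "-1 0 0 0 0 0 0"

```text
time_s: 5.2
tcp_pos: [0.4452, 0.0505, 0.3177]
orientation: [[0.121, 0.983, 0.141], [0.629, -0.185, 0.755], [0.768, -0.003, -0.64]]
force: [0.3, -1.0, 0.1]
finger_gap: 0.005
grip_force: 0.0
```

```bash
cat >> h.py <<'E'
P={'wide':np.array([.4747,.2024,1.387]),'tall':np.array([.4753,-.2556,-1.501])}
def where(n):
    s=observe();R=np.array(s['orientation']);p=P[n];d,w,h=D[n]
    c,sn=np.cos(p[2]),np.sin(p[2]);B=np.array([[c,-sn,0],[sn,c,0],[0,0,1.]])
    lip=np.array([p[0],p[1],h])-(d/2+.022)*B[:,0]
    tb=B.T@R; t=B.T@(np.array(s['tcp_pos'])-lip)
    print('t',round(s['time_s'],2),'q',np.round(s['q'],2),'tcp',np.round(s['tcp_pos'],4),'F',np.round(s['force'],2))
    print('tool axes in box frame\n',tb.round(3),'\ntcp rel. lip (u,along,z) mm',(t*1000).round(1))
    return t,tb
def go(n,target):  # target mm rel. lip in box frame -> shift along tool axes
    t,tb=where(n);print('shift tool mm',(tb.T@(np.array(target)-t*1000)).round(1))
E
python3 - <<'E'
from h import *
go('wide',[-55,0,20])
E
```

```text
t 5.2 q [-0.46  0.17  2.03  0.86  1.35 -0.65] tcp [0.4452 0.0505 0.3177] F [ 0.31 -1.02  0.14]
tool axes in box frame
 [[ 0.64  -0.003  0.768]
 [-0.004 -1.    -0.   ]
 [ 0.768 -0.003 -0.64 ]] 
tcp rel. lip (u,along,z) mm [-77.7   1.3 232.7]
shift tool mm [-148.8    1.8  153.6]
```

Request:
drive_tool --pt "-1 -18.6 0 19.2 0 0 0" --pt "-1 -18.6 0 19.2 0 0 0" --pt "-1 -18.6 0 19.2 0 0 0" --pt "-1 -18.6 0 19.2 0 0 0" --pt "-1 -18.6 0 19.2 0 0 0" --pt "-1 -18.6 0 19.2 0 0 0" --pt "-1 -18.6 0 19.2 0 0 0" --pt "-1 -18.6 1.8 19.2 0 0 0" --pt "-1 0 0 0 0 0 0"

```text
time_s: 6.1
tcp_pos: [0.4507, 0.074, 0.1043]
orientation: [[0.119, 0.983, 0.137], [0.63, -0.181, 0.755], [0.767, -0.003, -0.642]]
force: [0.2, 0.5, 0.5]
finger_gap: 0.004
grip_force: 0.0
```

Run:
```python
from h import *
go('wide',[4,0,-34])
imaging.camera('top')
cv2.imwrite('pics/a.png',np.hstack([cv2.resize(imaging.camera('scene')[110:260,150:340],None,fx=2.1,fy=2.1),cv2.resize(imaging.camera('wrist'),(400,315))]))
```

```text
t 6.1 q [-0.4   0.6   2.14  1.07  1.02 -1.09] tcp [0.4507 0.074  0.1043] F [0.16 0.46 0.5 ]
tool axes in box frame
 [[ 0.642  0.001  0.767]
 [-0.002 -1.     0.003]
 [ 0.767 -0.003 -0.642]] 
tcp rel. lip (u,along,z) mm [-53.6   0.1  19.3]
shift tool mm [-3.9  0.4 78.4]
```

View pics/a.png

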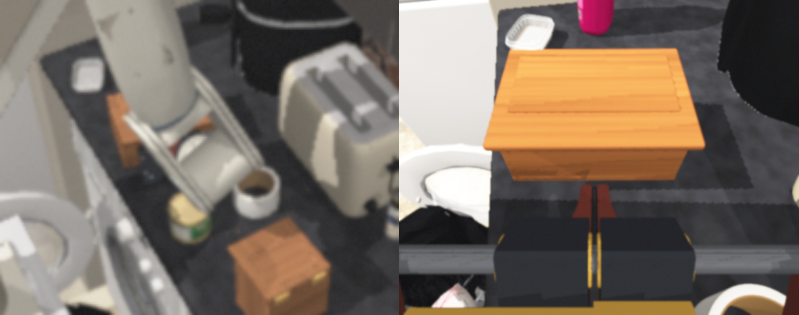

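The wrist view shows the fingertips at (595, 185), centred on the wide lid's lip edge (row ~145). Entering under it.

Request:
drive_tool --pt "-1 -0.5 0 11.2 0 0 0" --pt "-1 -0.5 0 11.2 0 0 0" --pt "-1 -0.5 0 11.2 0 0 0" --pt "-1 -0.5 0 11.2 0 0 0" --pt "-1 -0.5 0 11.2 0 0 0" --pt "-1 -0.5 0 11.2 0 0 0" --pt "-1 -0.5 0 11.2 0 0 0" --pt "-1 0 0 0 0 0 0"

```text
time_s: 7.05
tcp_pos: [0.4612, 0.1313, 0.052]
orientation: [[0.118, 0.983, 0.138], [0.63, -0.182, 0.755], [0.768, -0.002, -0.641]]
force: [-0.0, 0.3, 0.1]
finger_gap: 0.005
grip_force: 0.0
```

```bash
cat >> h.py <<'E'
def arc(n,ths,r,a,inset):  # rows that carry the tip's upper corner round the hinge
    t,tb=where(n);d,w,h=D[n];L=d+.022;prev=t*1000
    for th in ths:
        c=np.array([L*1000-r*np.cos(th),0,r*np.sin(th)])-10*np.array([np.sin(a),0,np.cos(a)])
        print(round(th,2),c.round(0),'row',(tb.T@(c-prev)).round(1));prev=c
E
python3 - <<'E'
from h import *
arc('wide',np.r_[0,np.linspace(.1,1.78,20)],120,.697,0)
cv2.imwrite('pics/b.png',imaging.camera('wrist'))
E
```

```text
t 7.05 q [-0.27  0.71  2.14  1.26  0.93 -1.21] tcp [0.4612 0.1313 0.052 ] F [-0.05  0.32  0.1 ]
tool axes in box frame
 [[ 0.641  0.001  0.768]
 [-0.001 -1.     0.002]
 [ 0.768 -0.002 -0.641]] 
tcp rel. lip (u,along,z) mm [  4.7   0.2 -33. ]
0.0 [ 6.  0. -8.] row [ 20.    0.2 -15.5]
0.1 [6. 0. 4.] row [ 9.6 -0.  -7.2]
0.19 [ 8.  0. 15.] row [ 9.  -0.  -5.6]
0.28 [10.  0. 25.] row [ 9.5 -0.  -4.7]
0.37 [13.  0. 35.] row [ 9.9 -0.  -3.9]
0.45 [18.  0. 45.] row [10.2 -0.  -3. ]
0.54 [23.  0. 54.] row [10.4 -0.  -2.1]
0.63 [29.  0. 63.] row [10.5 -0.  -1.2]
0.72 [35.  0. 71.] row [10.6 -0.  -0.2]
0.81 [43.  0. 79.] row [10.6 -0.   0.7]
0.9 [51.  0. 86.] row [10.5 -0.   1.6]
0.98 [59.  0. 92.] row [10.3 -0.   2.6]
1.07 [68.  0. 98.] row [10.   0.   3.5]
1.16 [ 78.   0. 102.] row [9.7 0.  4.3]
1.25 [ 88.   0. 106.] row [9.3 0.  5.2]
1.34 [ 98.   0. 109.] row [8.8 0.  6. ]
1.43 [108.   0. 111.] row [8.2 0.  6.7]
1.51 [119.   0. 112.] row [7.6 0.  7.4]
1.6 [129.   0. 112.] row [6.9 0.  8.1]
1.69 [140.   0. 111.] row [6.2 0.  8.6]
1.78 [151.   0. 110.] row [5.4 0.  9.1]
```

View pics/b.png

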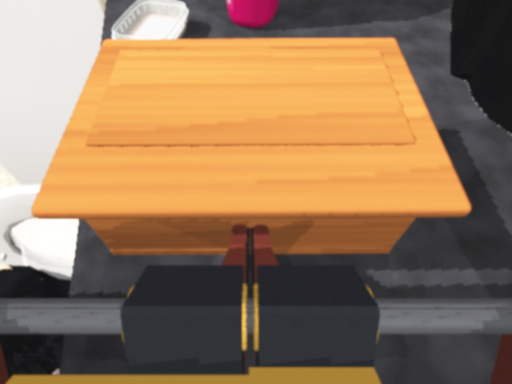

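The lip edge is at row 215 and the fingertips end at row 225, so they sit below the overhang as planned. I'll lift a little, then check.

Request:
drive_tool --pt "-1 7 0 -5.2 0 0 0" --pt "-1 7 0 -5.2 0 0 0" --pt "-1 6 0 -5.1 0 0 0" --pt "-1 5 0 -3.6 0 0 0" --pt "-1 4.6 0 -3.6 0 0 0" --pt "-1 9 0 -5.6 0 0 0" --pt "-1 9.5 0 -4.7 0 0 0" --pt "-1 9.9 0 -3.9 0 0 0"

```text
time_s: 7.9
tcp_pos: [0.4636, 0.1391, 0.1222]
orientation: [[0.117, 0.983, 0.141], [0.63, -0.183, 0.755], [0.768, 0.0, -0.641]]
force: [0.6, -0.0, -0.8]
finger_gap: 0.007
grip_force: 0.2
```

Run:
```python
from h import *
where('wide')
cv2.imwrite('pics/c.png',np.hstack([cv2.resize(imaging.camera('wrist'),(400,300)),cv2.resize(imaging.camera('top')[120:255,140:320],(400,300))]))
```

```text
t 7.9 q [-0.25  0.55  2.15  1.18  0.98 -1.03] tcp [0.4636 0.1391 0.1222] F [ 0.56 -0.01 -0.77]
tool axes in box frame
 [[ 0.641 -0.     0.768]
 [-0.    -1.    -0.   ]
 [ 0.768  0.    -0.641]] 
tcp rel. lip (u,along,z) mm [12.7 -0.6 37.2]
```

View pics/c.png

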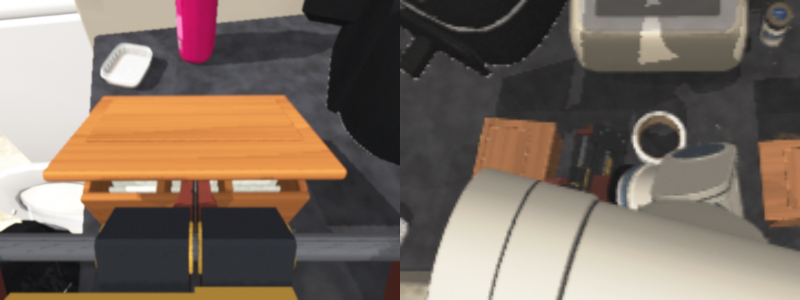

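The lid is rising: its lip is at row 178 and the tea bags show beneath it. The force is about 1 N. I'll continue along the arc.

Request:
drive_tool --pt "-1 9 0 -2.3 0 0 0" --pt "-1 10.4 0 -2.1 0 0 0" --pt "-1 10.5 0 -1.2 0 0 0" --pt "-1 10.6 0 -0.2 0 0 0" --pt "-1 10.6 0 0.7 0 0 0" --pt "-1 10.5 0 1.6 0 0 0" --pt "-1 10.3 0 2.6 0 0 0" --pt "-1 10 0 3.5 0 0 0" --pt "-1 9.7 0 4.3 0 0 0" --pt "-1 9.3 0 5.2 0 0 0"

```text
time_s: 9.0
tcp_pos: [0.4772, 0.2125, 0.1913]
orientation: [[0.117, 0.983, 0.14], [0.63, -0.183, 0.755], [0.768, 0.0, -0.641]]
force: [-0.8, -0.4, -0.6]
finger_gap: 0.002
grip_force: 0.1
```

Run:
```python
from h import *
arc('wide',[1.3,1.4,1.5,1.57,1.64,1.71,1.78],120,.697,0)
```

```text
t 9.0 q [-0.08  0.4   2.13  1.2   0.96 -0.8 ] tcp [0.4772 0.2125 0.1913] F [-0.75 -0.41 -0.58]
tool axes in box frame
 [[ 0.641 -0.     0.768]
 [-0.    -1.    -0.   ]
 [ 0.768  0.    -0.641]] 
tcp rel. lip (u,along,z) mm [ 87.4  -0.6 106.3]
1.3 [ 93.   0. 108.] row [ 5.2 -0.6  3.7]
1.4 [105.   0. 111.] row [ 9.5 -0.   7.3]
1.5 [117.   0. 112.] row [ 8.7 -0.   8.2]
1.57 [125.   0. 112.] row [ 5.6 -0.   6.2]
1.64 [134.   0. 112.] row [ 5.2 -0.   6.6]
1.71 [142.   0. 111.] row [ 4.7 -0.   7. ]
1.78 [151.   0. 110.] row [ 4.2 -0.   7.3]
```

Request:
drive_tool --pt "-1 5.2 0 3.7 0 0 0" --pt "-1 5 0 3.7 0 0 0" --pt "-1 4.5 0 3.6 0 0 0" --pt "-1 4.5 0 4.2 0 0 0" --pt "-1 4.2 0 4 0 0 0" --pt "-1 5.6 0 6.2 0 0 0" --pt "-1 5.2 0 6.6 0 0 0" --pt "-1 4.7 0 7 0 0 0" --pt "-1 4.2 0 7.3 0 0 0" --pt "-1 0 0 0 0 0 0"

```text
time_s: 10.0
tcp_pos: [0.4884, 0.2747, 0.1941]
orientation: [[0.117, 0.983, 0.139], [0.63, -0.182, 0.755], [0.768, -0.0, -0.641]]
force: [-1.0, -0.5, -0.3]
finger_gap: 0.005
grip_force: 0.0
```

Run:
```python
from h import *
where('wide')
cv2.imwrite('pics/d.png',np.hstack([cv2.resize(imaging.camera('wrist'),(400,300)),cv2.resize(imaging.camera('scene')[100:250,150:350],(400,300))]))
```

```text
t 10.0 q [ 0.07  0.41  2.1   1.27  0.89 -0.74] tcp [0.4884 0.2747 0.1941] F [-1.01 -0.48 -0.28]
tool axes in box frame
 [[ 0.641  0.001  0.768]
 [ 0.    -1.     0.001]
 [ 0.768 -0.    -0.641]] 
tcp rel. lip (u,along,z) mm [150.6  -0.3 109.1]
```

View pics/d.png

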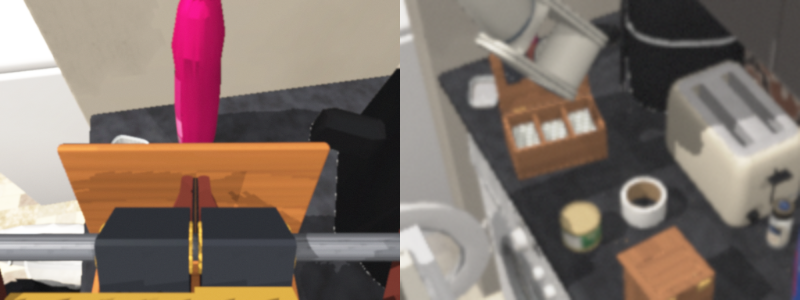

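The lid is well past upright, with its inner face against the tip and its top edge at row 148 in the wrist view. I'll retreat straight back and then check that it stays open.

Request:
drive_tool --pt "-1 0 0 -15 0 0 0" --pt "-1 0 0 -30 0 0 0" --pt "-1 0 0 -40 0 0 0" --pt "-1 0 0 -40 0 0 0" --pt "-1 0 0 -40 0 0 0" --pt "-1 0 0 -40 0 0 0" --pt "-1 0 0 -40 0 0 0" --pt "-1 0 0 -15 0 0 0"

```text
time_s: 10.9
tcp_pos: [0.4526, 0.075, 0.3632]
orientation: [[0.116, 0.983, 0.145], [0.631, -0.185, 0.753], [0.767, 0.004, -0.642]]
force: [-0.1, -0.2, -0.8]
finger_gap: 0.005
grip_force: 0.0
```

Request:
drive_tool --pt "-1 0 0 0 0 -0.145 0" --pt "-1 0 0 0 0 -0.145 0" --pt "-1 0 0 0 0 -0.145 0" --pt "-1 0 0 0 0 -0.145 0" --pt "-1 0 0 0 0 -0.145 0" --pt "-1 0 0 0 0 -0.145 0" --pt "-1 0 0 0 0 0 -0.127" --pt "-1 0 0 0 0 0 -0.127" --pt "-1 0 0 0 0 0 0"

```text
time_s: 11.8
tcp_pos: [0.4517, 0.0777, 0.3608]
orientation: [[-0.072, 0.997, 0.0], [0.997, 0.072, 0.005], [0.005, 0.001, -1.0]]
force: [-0.2, -0.5, -0.9]
finger_gap: 0.007
grip_force: 0.0
```

Run:
```python
from h import *
go('tall',[-80,0,160])
im=imaging.camera('top');imaging.camera('scene')
K=imaging.get_calibration('top')
r=models.regions_of('wide_box','top')
if r:
  m=r[0]['pixels'];ys,xs=np.nonzero(m);print(r[0]['at'],xs.min(),xs.max(),ys.min(),ys.max())
cv2.imwrite('pics/e.png',np.hstack([cv2.resize(imaging.camera('scene')[100:250,150:350],(400,300)),cv2.resize(im[120:255,140:320],(400,300))]))
```

```text
t 11.8 q [0.14 0.02 1.82 0.   1.3  0.07] tcp [0.4517 0.0777 0.3608] F [-0.23 -0.46 -0.95]
tool axes in box frame
 [[-1.    -0.002 -0.005]
 [-0.002  1.     0.001]
 [ 0.005  0.001 -1.   ]] 
tcp rel. lip (u,along,z) mm [-262.1   -0.3  235.8]
shift tool mm [-1.825e+02 -1.000e-01  7.490e+01]
[183.9, 211.0] 143 206 188 226
```

View pics/e.png

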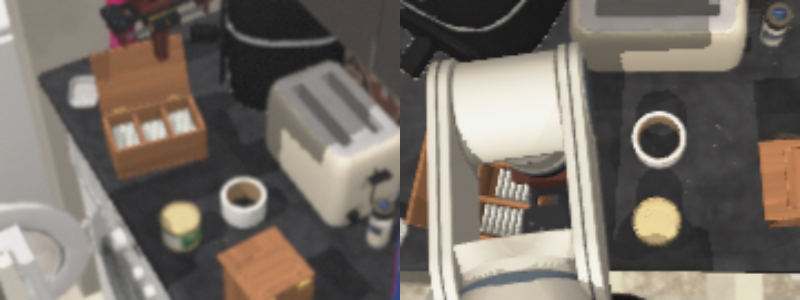

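The wide lid stays open by itself at (140, 75) and its box hasn't moved. Now over to the tall box, tilting the other way.

Request:
drive_tool --pt "-1 -30 0 10 0 0 0" --pt "-1 -30 0 10 0 0 0" --pt "-1 -30 0 10 0 0 0" --pt "-1 -30 0 10 0 0 0" --pt "-1 -30 0 10 0 0 0" --pt "-1 -32 0 10 0 0 0" --pt "-1 0 0 0 0 0 0"

```text
time_s: 12.7
tcp_pos: [0.4642, -0.1066, 0.2989]
orientation: [[-0.064, 0.998, -0.001], [0.998, 0.064, 0.005], [0.005, -0.001, -1.0]]
force: [-0.2, 0.6, 0.8]
finger_gap: 0.004
grip_force: 0.0
```

Request:
drive_tool --pt "-1 0 0 0 0 -0.125 0" --pt "-1 0 0 0 0 -0.125 0" --pt "-1 0 0 0 0 -0.125 0" --pt "-1 0 0 0 0 -0.125 0" --pt "-1 0 0 0 0 -0.125 0" --pt "-1 0 0 0 0 -0.125 0" --pt "-1 0 0 0 0 0 0"

```text
time_s: 13.4
tcp_pos: [0.4642, -0.1018, 0.2986]
orientation: [[-0.054, 0.997, 0.048], [0.732, 0.072, -0.678], [-0.679, -0.001, -0.734]]
force: [0.4, 0.3, 0.1]
finger_gap: 0.008
grip_force: 0.0
```

Run:
```python
from h import *
go('tall',[-55,0,28])
go('tall',[3,0,-34])
```

```text
t 13.4 q [ 0.21  0.19  1.98 -0.8   1.22  0.52] tcp [ 0.4642 -0.1018  0.2986] F [0.36 0.31 0.15]
tool axes in box frame
 [[-0.734 -0.003  0.679]
 [-0.003  1.     0.001]
 [-0.679 -0.001 -0.734]] 
tcp rel. lip (u,along,z) mm [-82.2  -0.4 173.6]
shift tool mm [ 79.    0.5 125.3]
t 13.4 q [ 0.21  0.19  1.98 -0.8   1.22  0.52] tcp [ 0.4642 -0.1018  0.2986] F [0.36 0.31 0.15]
tool axes in box frame
 [[-0.734 -0.003  0.679]
 [-0.003  1.     0.001]
 [-0.679 -0.001 -0.734]] 
tcp rel. lip (u,along,z) mm [-82.2  -0.4 173.6]
shift tool mm [ 78.5   0.4 210.2]
```

Request:
drive_tool --pt "-1 13 0 21 0 0 0" --pt "-1 13 0 21 0 0 0" --pt "-1 13 0 21 0 0 0" --pt "-1 13 0 21 0 0 0" --pt "-1 13 0 21 0 0 0" --pt "-1 13.5 0 20 0 0 0" --pt "-1 0 0 0 0 0 0"

```text
time_s: 14.1
tcp_pos: [0.4657, -0.1314, 0.1534]
orientation: [[-0.051, 0.998, 0.044], [0.735, 0.067, -0.675], [-0.677, -0.002, -0.736]]
force: [0.3, 0.3, -0.9]
finger_gap: 0.002
grip_force: 0.0
```

Run:
```python
from h import *
go('tall',[3,0,-34])
```

```text
t 14.1 q [ 0.14  0.44  2.08 -0.96  0.97  0.79] tcp [ 0.4657 -0.1314  0.1534] F [ 0.3   0.3  -0.94]
tool axes in box frame
 [[-0.736  0.003  0.677]
 [ 0.001  1.    -0.003]
 [-0.677 -0.002 -0.736]] 
tcp rel. lip (u,along,z) mm [-52.6  -0.9  28.4]
shift tool mm [ 1.2  1.2 83.5]
```

Request:
drive_tool --pt "-1 0.2 0.2 12 0 0 0" --pt "-1 0.2 0.2 12 0 0 0" --pt "-1 0.2 0.2 12 0 0 0" --pt "-1 0.2 0.2 12 0 0 0" --pt "-1 0.2 0.2 12 0 0 0" --pt "-1 0.2 0 12 0 0 0" --pt "-1 0 0 11.5 0 0 0" --pt "-1 0 0 0 0 0 0"

```text
time_s: 14.9
tcp_pos: [0.4711, -0.1872, 0.0916]
orientation: [[-0.051, 0.998, 0.046], [0.733, 0.069, -0.676], [-0.678, -0.001, -0.735]]
force: [-0.2, -0.0, -0.3]
finger_gap: 0.007
grip_force: 0.0
```

Run:
```python
from h import *
imaging.camera('wrist')
k=imaging.get_calibration('wrist');d,w,h=D['tall']
print('lip corners predicted',proj(k,world(P['tall'],np.array([[-.072,-.06,.133],[-.072,.06,.133],[-.072,0,.133]]))).round(0).tolist())
r=models.regions_of('tall_lid','wrist')
if r:
    ys,xs=np.nonzero(r[0]['pixels']);print(r[0]['p'],xs.min(),xs.max(),ys.min(),ys.max())
arc('tall',np.r_[0,np.linspace(.1,1.5,16),1.57,1.64,1.71,1.78],111,.823,0)
```

```text
lip corners predicted [[119.0, 326.0], [382.0, 326.0], [250.0, 326.0]]
0.6 245 254 333 355
t 15.0 q [ 0.02  0.57  2.1  -1.14  0.84  0.91] tcp [ 0.4716 -0.1865  0.0925] F [0.66 0.6  0.14]
tool axes in box frame
 [[-0.735  0.     0.678]
 [ 0.001  1.     0.   ]
 [-0.678  0.    -0.735]] 
tcp rel. lip (u,along,z) mm [  2.8   1.2 -32.5]
0.0 [ 4.  0. -7.] row [-18.1  -1.2 -18.3]
0.1 [4. 0. 4.] row [-7.9  0.  -7.8]
0.19 [ 6.  0. 15.] row [-8.1  0.  -6.5]
0.29 [ 8.  0. 25.] row [-8.6  0.  -5.7]
0.38 [12.  0. 34.] row [-9.1  0.  -4.9]
0.47 [16.  0. 44.] row [-9.5  0.  -4. ]
0.57 [21.  0. 53.] row [-9.9  0.  -3.1]
0.66 [27.  0. 61.] row [-10.1   0.   -2.2]
0.75 [34.  0. 69.] row [-10.3   0.   -1.2]
0.85 [41.  0. 76.] row [-10.4   0.   -0.3]
0.94 [49.  0. 83.] row [-10.3   0.    0.7]
1.03 [58.  0. 89.] row [-10.2   0.    1.7]
1.13 [67.  0. 93.] row [-10.    0.    2.6]
1.22 [77.  0. 97.] row [-9.7  0.   3.5]
1.31 [ 86.   0. 101.] row [-9.4  0.   4.4]
1.41 [ 97.   0. 103.] row [-8.9  0.   5.3]
1.5 [107.   0. 104.] row [-8.4  0.   6.1]
1.57 [115.   0. 104.] row [-5.9  0.   5.1]
1.64 [122.   0. 104.] row [-5.5  0.   5.5]
1.71 [130.   0. 103.] row [-5.1  0.   5.8]
1.78 [138.   0. 102.] row [-4.7  0.   6.2]
```

Request:
drive_tool --pt "-1 -6 -0.5 -6.1 0 0 0" --pt "-1 -6 -0.5 -6.1 0 0 0" --pt "-1 -6.1 0 -6.1 0 0 0" --pt "-1 -4 0 -4 0 0 0" --pt "-1 -4 0 -3.8 0 0 0" --pt "-1 -8.1 0 -6.5 0 0 0" --pt "-1 -8.6 0 -5.7 0 0 0" --pt "-1 -9.1 0 -4.9 0 0 0" --pt "-1 0 0 0 0 0 0"

```text
time_s: 15.9
tcp_pos: [0.472, -0.1956, 0.1613]
orientation: [[-0.048, 0.998, 0.05], [0.733, 0.069, -0.677], [-0.678, 0.004, -0.735]]
force: [-0.6, 0.7, 0.1]
finger_gap: 0.007
grip_force: 0.4
```

Run:
```python
from h import *
arc('tall',[.47,.57],111,.823,0)
for c in('scene','wrist'):
    im=imaging.camera(c);cv2.imwrite(f'pics/f_{c}.png',im)
    for n in('tall_lid','tall_box'):
        r=models.regions_of(n,c)
        if r:
            ys,xs=np.nonzero(r[0]['pixels']);print(c,n,r[0]['p'],xs.min(),xs.max(),ys.min(),ys.max(),len(xs))
```

```text
t 15.9 q [ 0.    0.42  2.08 -1.04  0.9   0.72] tcp [ 0.472  -0.1956  0.1613] F [-0.62  0.7   0.08]
tool axes in box frame
 [[-0.735  0.     0.678]
 [ 0.003  1.     0.002]
 [-0.678  0.004 -0.735]] 
tcp rel. lip (u,along,z) mm [11.9  0.9 36.3]
0.47 [16.  0. 43.] row [-7.7 -0.9 -2.7]
0.57 [21.  0. 53.] row [-10.6   0.   -3.3]
scene tall_lid 0.79 261 306 207 253 1210
scene tall_box 0.63 261 307 208 272 2146
wrist tall_lid 0.92 132 365 257 284 843
wrist tall_box 0.71 132 365 65 283 31695
```

Request:
drive_tool --pt "-1 -7.7 0 -2.7 0 0 0" --pt "-1 -9.9 0 -3.1 0 0 0" --pt "-1 -10.1 0 -2.2 0 0 0" --pt "-1 -10.3 0 -1.2 0 0 0" --pt "-1 -10.4 0 -0.3 0 0 0" --pt "-1 -10.3 0 0.7 0 0 0" --pt "-1 -10.2 0 1.7 0 0 0" --pt "-1 -10 0 2.6 0 0 0" --pt "-1 -9.7 0 3.5 0 0 0"

```text
time_s: 17.1
tcp_pos: [0.4759, -0.2603, 0.2211]
orientation: [[-0.05, 0.998, 0.048], [0.733, 0.07, -0.676], [-0.678, 0.001, -0.735]]
force: [0.1, 1.1, -0.4]
finger_gap: 0.005
grip_force: 0.1
```

Run:
```python
from h import *
arc('tall',[1.25,1.32,1.39,1.46,1.53,1.6,1.67,1.73,1.79],111,.823,0)
imaging.camera('scene')
for n in('tall_lid','tall_box'):
        r=models.regions_of(n,'scene')
        if r:
            ys,xs=np.nonzero(r[0]['pixels']);print(n,r[0]['p'],xs.min(),xs.max(),ys.min(),ys.max(),len(xs))
```

```text
t 17.1 q [-0.14  0.32  2.04 -1.01  0.9   0.5 ] tcp [ 0.4759 -0.2603  0.2211] F [ 0.05  1.13 -0.41]
tool axes in box frame
 [[-0.735 -0.     0.678]
 [ 0.001  1.     0.001]
 [-0.678  0.001 -0.735]] 
tcp rel. lip (u,along,z) mm [76.7  0.3 96.1]
1.25 [80.  0. 99.] row [-3.8 -0.3  0.2]
1.32 [ 87.   0. 101.] row [-7.   0.   3.4]
1.39 [ 95.   0. 102.] row [-6.7  0.   3.9]
1.46 [102.   0. 104.] row [-6.4  0.   4.4]
1.53 [110.   0. 104.] row [-6.1 -0.   4.8]
1.6 [118.   0. 104.] row [-5.7 -0.   5.2]
1.67 [126.   0. 104.] row [-5.4 -0.   5.6]
1.73 [132.   0. 103.] row [-4.3 -0.   5.1]
1.79 [139.   0. 102.] row [-4.  -0.   5.4]
tall_lid 0.96 272 309 209 253 1119
tall_box 0.56 262 306 210 272 1980
```

Request:
drive_tool --pt "-1 -3.8 0 0.2 0 0 0" --pt "-1 -7 0 3.4 0 0 0" --pt "-1 -6.7 0 3.9 0 0 0" --pt "-1 -6.4 0 4.4 0 0 0" --pt "-1 -6.1 0 4.8 0 0 0" --pt "-1 -5.7 0 5.2 0 0 0" --pt "-1 -5.4 0 5.6 0 0 0" --pt "-1 -4.3 0 5.1 0 0 0" --pt "-1 -4 0 5.4 0 0 0" --pt "-1 0 0 0 0 0 0"

```text
time_s: 18.25
tcp_pos: [0.48, -0.3221, 0.2259]
orientation: [[-0.05, 0.998, 0.048], [0.733, 0.069, -0.676], [-0.678, 0.001, -0.735]]
force: [-0.2, -0.6, -0.2]
finger_gap: 0.006
grip_force: 0.0
```

Request:
drive_tool --pt "-1 0 0 -15 0 0 0" --pt "-1 0 0 -30 0 0 0" --pt "-1 0 0 -40 0 0 0" --pt "-1 0 0 -40 0 0 0" --pt "-1 0 0 -40 0 0 0" --pt "-1 0 0 -25 0 0 0" --pt "-1 0 0 0 0 0 0" --pt "-1 0 0 0 0 0 0"

```text
time_s: 19.05
tcp_pos: [0.471, -0.1922, 0.366]
orientation: [[-0.051, 0.997, 0.05], [0.733, 0.072, -0.676], [-0.678, 0.002, -0.735]]
force: [-0.7, 0.3, 0.9]
finger_gap: 0.006
grip_force: 0.0
```

Run:
```python
from h import *
where('tall')
cv2.imwrite('pics/g.png',np.hstack([cv2.resize(imaging.camera('scene')[60:360,160:400],(400,500)),cv2.resize(imaging.camera('top')[120:280,80:420],(400,188*500//188))]))
```

```text
t 19.05 q [ 0.01  0.09  1.93 -0.81  1.21  0.28] tcp [ 0.471  -0.1922  0.366 ] F [-0.73  0.32  0.86]
tool axes in box frame
 [[-0.735 -0.002  0.678]
 [ 0.     1.     0.003]
 [-0.678  0.002 -0.735]] 
tcp rel. lip (u,along,z) mm [8.40e+00 1.00e-01 2.41e+02]
```

View pics/g.png

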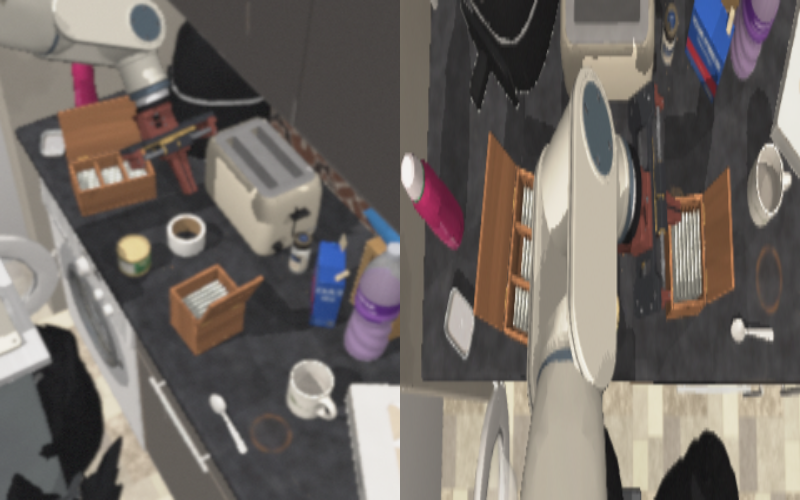

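Both lids lean back open, at (100, 125) for the wide box and (240, 290) for the tall one. Every bystander is in place and the arm is clear of everything.

```bash
python3 -c "
from cell import job;print(job.close_job())"
```

```text
the job is handed in; nothing more can be done
None
```

Both boxes are open, the wide one first and then the tall one, with both lids leaning back by themselves; nothing else visibly moved, and I handed the job in at about 19 s.

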